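Open the glove cabinet's pass box with the inner door proved shut

ROBOT

A 7-joint arm with a two-finger parallel gripper is mounted at the origin on a cart in front of the work surface, level with it; the furniture and walls round the work are solid. World frame = base frame: x ahead of the robot, y to its left, z up, the work surface at z = 0. Lengths are in m, angles in rad, forces in N, time in s.
With the tool pointing down it reaches from about 0.4 to 0.875 m from the base axis. Payload 6.5 kg.
Tool frame: the origin (TCP) lies on the centre line of the jaws, within the pads' length; the fingertips stand 22 mm ahead of it and the grasp point (between the pads) lies 3 mm ahead of it; z points along the fingers, y is the direction in which the jaws open and shut (so a half turn about z gives the same grasp; the last joint's range is limited). The gripper opens to 85 mm and grips with 20 to 120 N. Pads are 22 mm wide; open, the fingers measure 114 mm over their backs; the gripper's body (76 mm by 85 mm) begins 54 mm behind the grasp point. The pads swing forward as they close: fully open they stand 13 mm farther back than shut.
Start: joints at [-1.166, 0.536, -0.004, 1.538, 0.003, 1.067, -0.071], TCP at [0.295, 0.579, 0.253] pointing down, gripper open.
Joint ranges: [-2.7, 2.7], [-0.37, 2.16], [-1.27, 1.26], [0.24, 2.4], [-1.31, 4.45], [0.19, 1.91], [-2.76, 2.76]. Speed limits (rad/s): [2.39, 2.39, 3.14, 3.14, 3.14, 3.14, 3.14].

INTERFACE

Orientations are given as a unit quaternion [x, y, z, w].
In Python, from plant import * gives the robot as it stands.
- The arm moves only by the tool arm_command, never from a script. Its argument "commands" is a list of rows, each a list of 7 numbers: the shift along the tool's x, y, z in m, then the turn, a rotation vector about the tool's x, y, z in rad, then the gripper command: -1 is shut, 1 is fully open, values between are in proportion. In form: [[tx, ty, tz, ax, ay, az, hand], ...]. A call has 1 to 20 rows; each row is the pose to reach, as a shift and turn from the pose measured when the call began, along the tool's axes at that moment; what a row does not reach only later rows make up. A row lasts 1/10 s, in which the tool goes at most 50 mm and 8.59 degrees, less where a joint would pass 70% of its speed; a pose out of reach is approached as far as the arm can. A call with a gripper value outside its range is refused whole. The fingers move at their own pace and stop on an object; the grip force is fixed at half the most. Time passes only in rows, so rows that repeat a pose let the fingers close. It gives the time, the measured TCP pose, the force and the opening at its end, in the units of the state.
- sense(): the state, without advancing time (a new reading comes with each control period).
- capture(name): name is "scene" or "side" or "wrist"; returns (picture, depth): 480x640x3 uint8, red, green, blue; 480x640 float32, m along the optical axis (not along the pixel's ray), 0 where there is no reading.
- camera_info(name): a dict with "camera_matrix" (3x3 intrinsics, pixels), "dist" ([k1, k2, p1, p2, k3] as OpenCV has them; the pictures are not rectified), "rvec" (rotation vector, rad) and "tvec" (3), from world to camera coordinates, as OpenCV has them; the wrist camera has in their place "tool_from_camera" (4x4, takes a point from camera to tool coordinates, whose origin is the TCP and whose axes are the flange's). Camera axes: x right, y down, z forward; pixel columns grow to the right and rows downward; lengths in m; the calibration is good to about 2 mm. A picture is of the moment at which its call begins: read the wrist's pose just before it. camera_info takes no time and is no camera call.
- job_done(): hands the job in, once; it reports no verdict.
The state is a dict: "t": time; "joint_positions": joint angles; "joint_velocities": joint speeds; "effort": joint torques, N m; "tool_pos": TCP position; "eef_rot": TCP orientation; "force": force on the tool from outside, world axes, zero at the start; "wrist_torque": the same for the moment, N m; "gripper_width": finger opening in m.
Only numpy, scipy, OpenCV 4.12 (cv2) and the standard library are available. Lean on these libraries where they do the work, as an engineer would, in place of code of your own. Each camera call takes 0.05 s, during which the arm holds its last target.

TASK

Open the pass box on the right of the small glove cabinet. First prove by touch that its inner door is shut: with the fingers, press the door's upright tab towards the back post until it stands firm against its stop (it may be a little ajar), then unscrew the T-handle anticlockwise (seen from above) by about a full turn until it comes to its stop, taking its two ends in turn if that helps, and push the lid fully open to the right. Keep the inner door shut from the first turn on, and leave the things standing round the box where they are.

Things in the scene. Friction and masses are not known exactly. Their poses are not given: they have to be found in the camera images.
- pass_box: Fixed grey pass box, 190 x 220 mm, 126 mm high, with a glove cabinet (190 x 200 mm, 140 mm high) on its left. Origin: centre of the box's underside, on the bench. x points to its back (away from the robot), y left to the cabinet, z up; all offsets below are in this frame. Two lid rails, tops at z = 126 mm, run along y at x = -98 and +98 mm and stand out 155 mm to the right.
- inner_tab (a point): Upright steel tab of the inner door, 10 mm thick (x), 26 mm wide (y), free from z = 118 to 165 mm; the point is on its centre line at z = 150 mm. It runs along x at y = 126 mm; shut, it is at x = 60 mm. Press it to +x, towards the dark post (x = 97 mm, 145 mm high), to shut it: 1.5 N friction, hard stop. Else only the T-bar near it is higher than 141 mm.
- inner_door (a joint): Opening of the inner door in m: 0 = shut against its stop, grows as it slides towards the robot (-x), up to 0.08; starts between 0 and 0.025.
- t_axis (a point): Point on the upright axis of the clamp's T-handle at mid-bar height (z = 168 mm); x = -40, y = 65 mm in the box's frame. The handle does not rise. Its bar is a 12 mm round rod reaching 65 mm to each side, with 18 mm balls at the ends and a 26 mm hub, z = 158 to 178 mm. Under the bar are a boss 30 mm across, up to z = 147 mm, and a bridge up to 139 mm.
- t_end (a point): Centre of one ball end of the T-handle's bar, 65 mm from the axis.
- t_handle (a joint): Angle of the T-handle in rad, growing anticlockwise seen from above; at 0 the bar lies along the box's y axis with t_end at +y. Starts between 0 and 0.4; hard stop at 6.4. It takes about 0.1 N m and stays where it is left. The clamp's bolt locks the lid until about 4.9 rad.
- lid_tab (a point): Upright steel tab on the lid: 44 mm wide along x, 10 mm thick along y, standing free from z = 125 to 161 mm. The point lies on its centre line at z = 143 mm; with the lid closed it is at x = 10, y = -25 mm in the box's frame. The lid's top is at z = 121 mm.
- lid (a joint): Opening of the lid in m: 0 = closed, grows as it slides to the right (-y), hard stop at 0.15 (fully open). It slides with 2 N of friction and stays where it is left.
- jar: Bystander: grey and orange screw jar, 67 mm across, 82 mm high, in front of the cabinet. Origin: centre of its underside.
- tape: Bystander: tape measure, 40 x 87 x 68 mm, to the right of the lid rails. Origin: centre of its underside.
- glue: Bystander: glue bottle, 57 mm across, 175 mm high, behind the box. Origin: centre of its underside.
- pliers: Bystander: pliers lying on the bench, 57 x 171 x 14 mm, in front and to the right of the box. Origin: centre of its underside.

How it is judged:
By the outcome, as a careful person would: the job done as asked, in the order asked, and still so for the second after the job is handed in, with the robot touching nothing.
It also fails if it takes over 61 s, if anything falls off the work surface, if the arm or the gripper's body presses on something with over 40 N, if the wrist force passes 120 N, or if a joint passes its speed limit or range.

## Working session

There is one attempt and no reset: what is moved stays moved. The work goes in short steps, Python scripts to look and compute and a tool call to move; the robot and the scene stay as the last step left them, time stands still between calls to the robot, and variables do not carry over. Pictures are saved under pics/ and viewed, and the job is handed in when it is done.

Besides the shell and the picture viewer there is one more tool, called after ">>>" as a command line: name --pt "numbers of a row" for each row, then --argument value for the rest. arm_command: Moves the arm, as the interface text tells. Its arguments: {"type":"object","properties":{"commands":{"type":"array","items":{"type":"array","items":{"type":"number"}}}},"required":["commands"]}

```bash
mkdir -p pics; ls; python3 - <<'E'
from plant import *
import cv2
s=sense();print(s)
for n in ["scene","side","wrist"]:
    p,d=capture(n); cv2.imwrite(f"pics/{n}0.png",p[:,:,::-1]); 
    import numpy as np; np.save(f"{n}0_d.npy",d)
    print(n,camera_info(n))
E
```

```text
pics
{'t': 0.0, 'joint_positions': array([-1.16620016,  0.53716652, -0.00440168,  1.53885768,  0.00257667,
        1.06730589, -0.07121238]), 'joint_velocities': array([ 2.64524716e-04, -5.03839725e-04,  7.34231976e-04,  1.10841839e-04,
       -1.36130588e-03, -5.73177585e-05, -4.72179509e-04]), 'effort': array([ 1.01068443e-03, -5.83422947e+01,  1.04911197e+00, -2.59098601e+01,
        1.23997589e-02,  9.62994847e-03,  1.37105866e-05]), 'tool_pos': array([0.29459831, 0.5787461 , 0.2524192 ]), 'eef_rot': array([ 2.33222002e-01,  9.72423132e-01, -8.54437884e-04, -1.40332687e-04]), 'force': array([-0.28059422, -0.29735326, -0.02762628]), 'wrist_torque': array([-0.03069138,  0.00020716, -0.01165155]), 'gripper_width': 0.08551470699216869}
scene {'camera_matrix': array([[457.84064101,   0.        , 314.70910567],
       [  0.        , 457.84064101, 244.87184561],
       [  0.        ,   0.        ,   1.        ]]), 'dist': array([0.03269113, 0.        , 0.        , 0.        , 0.        ]), 'rvec': array([ 0.9578136 , -2.72708536,  0.72524959]), 'tvec': array([0.40672494, 0.43905735, 0.8
[... 292 characters left out ...]
97439053,  0.92494308]), 'tvec': array([0.60146288, 0.17235966, 1.25694932])}
wrist {'camera_matrix': array([[359.10577897,   0.        , 316.45358942],
       [  0.        , 359.10577897, 241.71412498],
       [  0.        ,   0.        ,   1.        ]]), 'dist': array([-0.03535516,  0.        ,  0.        ,  0.        ,  0.        ]), 'tool_from_camera': array([[-1.12474930e-04, -9.64600443e-01, -2.63715705e-01,
         6.71873990e-02],
       [ 9.99999936e-01, -1.89136417e-05, -3.57319698e-04,
        -3.61965383e-04],
       [ 3.39682915e-04, -2.63715728e-01,  9.64600383e-01,
        -1.21613492e-01],
       [ 0.00000000e+00,  0.00000000e+00,  0.00000000e+00,
         1.00000000e+00]])}
```

View pics/scene0.png

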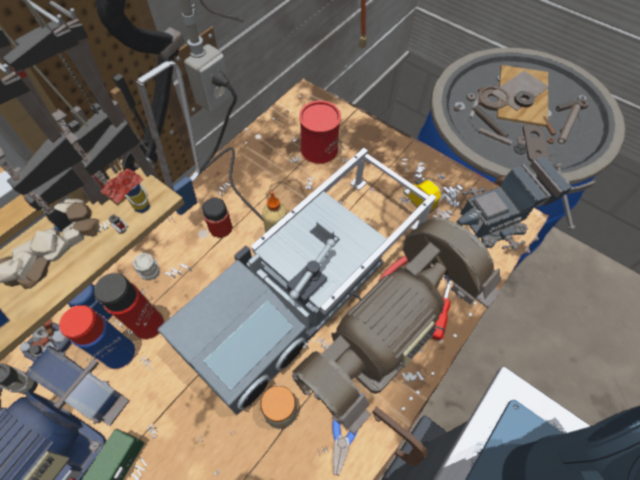

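View pics/side0.png

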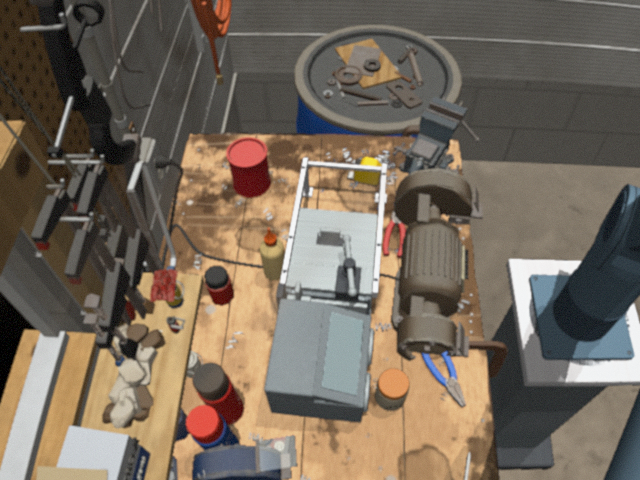

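View pics/wrist0.png

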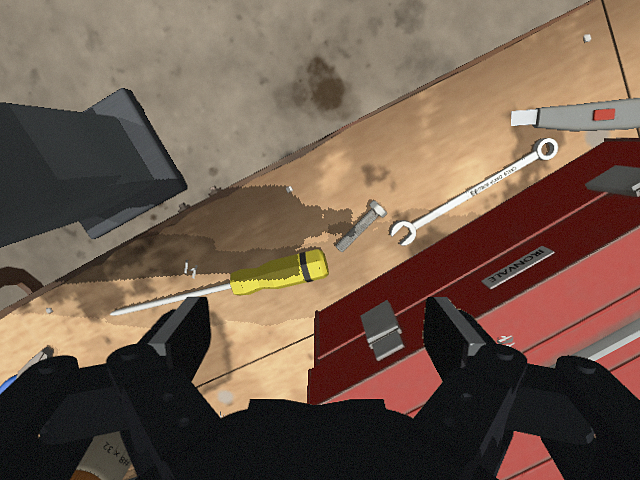

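The scene view shows the box at about (320,250) with its cabinet at (240,330), the T-handle at about (315,275) and a bench grinder in front of it. The side view shows the rails running from (290,290) to (305,165), and the T-handle at about (348,265). I'll zoom in on both.

```bash
python3 - <<'E'
import cv2
a=cv2.imread('pics/scene0.png')[140:340,230:450]; cv2.imwrite('pics/z1.png',cv2.resize(a,None,fx=3.6,fy=3,interpolation=2) if 0 else cv2.resize(a,None,fx=3,fy=3,interpolation=cv2.INTER_CUBIC))
a=cv2.imread('pics/side0.png')[150:320,260:410]; cv2.imwrite('pics/z2.png',cv2.resize(a,None,fx=3.5,fy=3.5,interpolation=cv2.INTER_CUBIC))
E
```

```text
(no output)
```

View pics/z1.png

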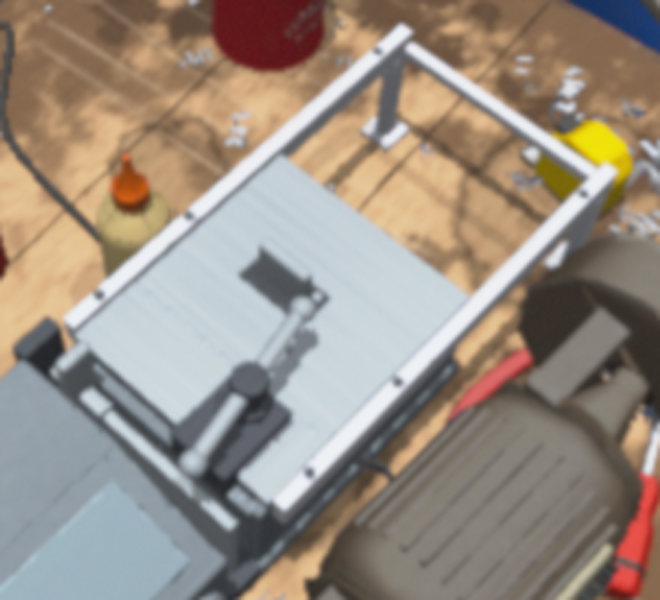

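View pics/z2.png

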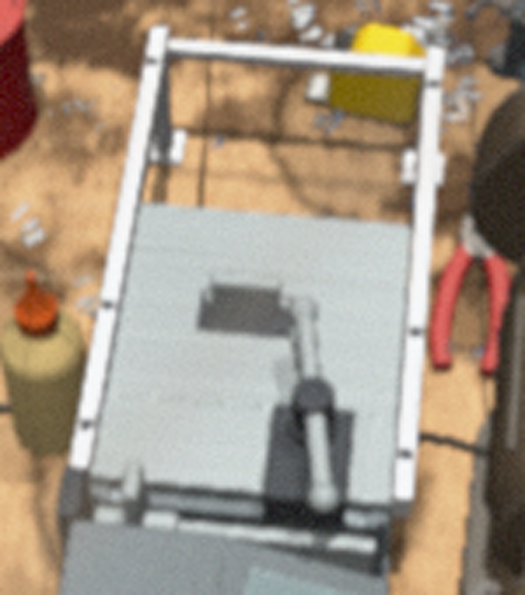

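```bash
cat > h.py <<'E'
import numpy as np, cv2
from plant import *
def rays(name,uv):
    c=camera_info(name); R,_=cv2.Rodrigues(np.array(c['rvec'])); t=np.array(c['tvec'])
    n=cv2.undistortPoints(np.array(uv,float).reshape(-1,1,2),c['camera_matrix'],c['dist']).reshape(-1,2)
    d=np.c_[n,np.ones(len(n))]@R; return -R.T@t,d
def cast(name,uv,z):
    o,d=rays(name,uv); return o+d*((z-o[2])/d[:,2])[:,None]
def proj(name,P):
    c=camera_info(name); return cv2.projectPoints(np.array(P,float).reshape(-1,1,3),np.array(c['rvec']),np.array(c['tvec']),c['camera_matrix'],c['dist'])[0].reshape(-1,2)
def wrays(uv,pos,quat):
    from scipy.spatial.transform import Rotation as Ro
    c=camera_info('wrist');T=np.array(c['tool_from_camera']);R=Ro.from_quat(quat).as_matrix()
    n=cv2.undistortPoints(np.array(uv,float).reshape(-1,1,2),c['camera_matrix'],c['dist']).reshape(-1,2)
    d=np.c_[n,np.ones(len(n))]@T[:3,:3].T@R.T; return np.array(pos)+R@T[:3,3],d
def wcast(uv,pos,quat,z):
    o,d=wrays(uv,pos,quat); return o+d*((z-o[2])/d[:,2])[:,None]
E
python3 - <<'E'
from h import *
for n,roi in (("scene",(140,340,230,450)),("side",(150,320,260,410))):
    im=cv2.imread(f'pics/{n}0.png'); r=roi
    g=im.min(2); m=np.zeros(g.shape,np.uint8); m[r[0]:r[1],r[2]:r[3]]=(g[r[0]:r[1],r[2]:r[3]]>200)
    k,l,st,c=cv2.connectedComponentsWithStats(m); 
    i=1+np.argmax(st[1:,4]); v,u=np.nonzero(l==i); print(n,st[i], sorted(st[1:,4])[-4:])
    W=cast(n,np.c_[u,v],.126)[:,:2]
    rect=cv2.minAreaRect(W.astype(np.float32)*1000); print(rect, cv2.boxPoints(rect))
    np.save(n+'_w.npy',W)
E
```

```text
scene [ 312  205  113  105 2414] [np.int32(301), np.int32(353), np.int32(809), np.int32(2414)]
((515.7801513671875, -148.35125732421875), (327.6525573730469, 87.75642395019531), 85.78058624267578) [[ 459.96716  -308.50513 ]
 [ 547.4857   -314.9619  ]
 [ 571.59314    11.802612]
 [ 484.0746     18.2594  ]]
side [ 351  215   25   78 1038] [np.int32(307), np.int32(334), np.int32(440), np.int32(1038)]
((516.9769897460938, -83.4151611328125), (203.79782104492188, 51.719078063964844), 85.95475006103516) [[ 483.9935   -183.23596 ]
 [ 535.5837   -186.88445 ]
 [ 549.96045    16.40564 ]
 [ 498.3703     20.054123]]
```

```bash
python3 - <<'E'
from h import *
A=cast("scene",[(255,248.3),(363.3,149.3),(432.7,197.3),(325,308)],.126)
B=cast("side",[(282.9,282),(304.3,159),(384.3,165.7),(375.1,291.4)],.126)
for P in (A,B):
    print(P.round(3)); print([np.linalg.norm(P[i]-P[(i+1)%4]).round(4) for i in range(4)], [np.degrees(np.arctan2(*(P[a]-P[b])[[1,0]])).round(2) for a,b in ((0,1),(3,2),(0,3),(1,2))])
E
```

```text
[[ 0.679  0.001  0.126]
 [ 0.66  -0.357  0.126]
 [ 0.46  -0.341  0.126]
 [ 0.485  0.014  0.126]]
[np.float64(0.3579), np.float64(0.2003), np.float64(0.3551), np.float64(0.1938)] [np.float64(87.02), np.float64(85.98), np.float64(-3.89), np.float64(-4.68)]
[[ 0.682  0.001  0.126]
 [ 0.659 -0.353  0.126]
 [ 0.461 -0.337  0.126]
 [ 0.487  0.017  0.126]]
[np.float64(0.3552), np.float64(0.1984), np.float64(0.3555), np.float64(0.1953)] [np.float64(86.21), np.float64(85.71), np.float64(-4.66), np.float64(-4.57)]
```

```bash
cat >> h.py <<'E'
from scipy.spatial.transform import Rotation as Ro
def rel(target,phi=None,s=None):
    """shift in tool axes, az turn (about tool z) to reach world target & phi(deg) of tool y"""
    s=s or sense(); R=Ro.from_quat(s['eef_rot']).as_matrix()
    sh=R.T@(np.array(target)-s['tool_pos'])
    out=None
    if phi is not None:
        f=np.radians(phi); Rt=np.array([[-np.sin(f),np.cos(f),0],[np.cos(f),np.sin(f),0],[0,0,-1]]).T
        out=Ro.from_matrix(R.T@Rt).as_rotvec()
    return sh,out
def st():
    s=sense();R=Ro.from_quat(s['eef_rot']).as_matrix()
    print('t',round(s['t'],2),'pos',s['tool_pos'].round(4),'phi',np.degrees(np.arctan2(R[1,1],R[0,1])).round(1),'tilt',R[:,2].round(3),'F',s['force'].round(1),'M',s['wrist_torque'].round(2),'w',round(s['gripper_width'],3),'q',s['joint_positions'].round(2))
E
python3 - <<'E'
from h import *
print(cast('scene',[(313.3,266.7)],.178),cast('side',[(350,262.9)],.178))
print(cast('side',[(297.7,284.3)],.165))
st();print(rel((.58,.05,.42),0))
E
```

```text
[[ 0.5422101  -0.02084358  0.178     ]] [[ 0.54201372 -0.01846899  0.178     ]]
[[0.6469268  0.02844513 0.165     ]]
t 0.15 pos [0.2946 0.5789 0.2526] phi 63.0 tilt [-0.001 -0.001 -1.   ] F [ 0.6 -1.   0.2] M [-0.03 -0.04 -0.02] w 0.086 q [-1.17  0.54 -0.    1.54  0.    1.07 -0.07]
(array([-0.49421577, -0.34216232, -0.16689172]), array([-1.15921189e-03,  8.10835008e-04,  1.10008971e+00]))
```

>>> arm_command --pt "-0.03 -0.02 -0.05 0 0 0.1 0.2" --pt "-0.06 -0.04 -0.1 0 0 0.2 -1" --pt "-0.1 -0.07 -0.13 0 0 0.3 -1" --pt "-0.14 -0.1 -0.16 0 0 0.42 -1" --pt "-0.18 -0.125 -0.167 0 0 0.54 -1" --pt "-0.22 -0.15 -0.167 0 0 0.66 -1" --pt "-0.26 -0.18 -0.167 0 0 0.78 -1" --pt "-0.3 -0.21 -0.167 0 0 0.9 -1" --pt "-0.34 -0.235 -0.167 0 0 1.0 -1" --pt "-0.38 -0.263 -0.167 0 0 1.1 -1" --pt "-0.42 -0.29 -0.167 0 0 1.1 -1" --pt "-0.46 -0.32 -0.167 0 0 1.1 -1" --pt "-0.494 -0.342 -0.167 0 0 1.1 -1" --pt "-0.494 -0.342 -0.167 0 0 1.1 -1" --pt "-0.494 -0.342 -0.167 0 0 1.1 -1"

```text
t: 1.65
tool_pos: [0.5804, 0.0471, 0.4198]
eef_rot: [0.709, 0.705, -0.001, 0.001]
force: [-0.7, 0.3, -0.4]
gripper_width: -0.0001
```

```bash
python3 - <<'E'
from h import *
st(); s=sense(); np.save('w1s.npy',np.r_[s['tool_pos'],s['eef_rot']])
p,d=capture('wrist'); cv2.imwrite('pics/w1.png',p[:,:,::-1]); np.save('w1d.npy',d)
E
```

```text
t 1.65 pos [0.5804 0.0471 0.4198] phi -0.3 tilt [-0.001 -0.003 -1.   ] F [-0.7  0.3 -0.4] M [0.02 0.   0.02] w -0.0 q [-0.52  0.31  0.48  1.52 -0.14  1.35 -0.04]
```

View pics/w1.png

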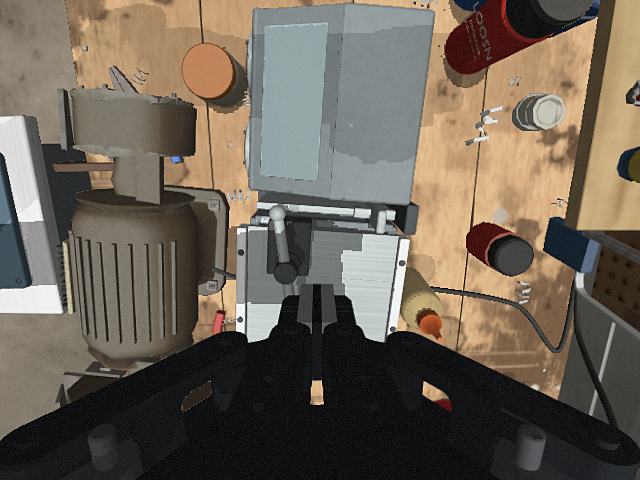

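The wrist view shows the T-bar's ball at about (277,213), the hub at (287,270), the inner tab at about (382,218) and the dark post at (408,218).

```bash
python3 - <<'E'
from h import *
a=cv2.imread('pics/w1.png')[190:350,230:430]; cv2.imwrite('pics/w1z.png',cv2.resize(a,None,fx=3.75,fy=3.75,interpolation=cv2.INTER_CUBIC))
S=np.load('w1s.npy')
print(wcast([(287,270)],S[:3],S[3:],.178),wcast([(277,213)],S[:3],S[3:],.168),wcast([(382,211)],S[:3],S[3:],.165))
d=np.load('w1d.npy'); print(d[213,277],d[270,287],d[205:232:3,376:392:3])
E
```

```text
[[ 0.54752566 -0.01779122  0.178     ]] [[0.53779251 0.04245818 0.168     ]] [[0.64914275 0.04350188 0.165     ]]
0.36981833 0.38486642 [[0.41110107 0.41167483 0.47070065 0.4731431  0.503298   0.48242578]
 [0.39779887 0.39200345 0.39278919 0.44982243 0.45109776 0.48033243]
 [0.3918089  0.38164178 0.3814818  0.38132748 0.42806417 0.4284799 ]
 [0.38999376 0.38103297 0.38153443 0.381236   0.42916048 0.42881712]
 [0.3910672  0.38408756 0.38200155 0.38321304 0.42949817 0.4292935 ]
 [0.3879032  0.3820992  0.3830886  0.3823467  0.46685004 0.5518889 ]
 [0.38765568 0.38385952 0.38503996 0.3851579  0.44520217 0.46168187]
 [0.38647506 0.38574556 0.38508913 0.38878328 0.44095814 0.4404924 ]
 [0.3885677  0.38598135 0.38663882 0.44127548 0.44103903 0.44073993]]
```

View pics/w1z.png

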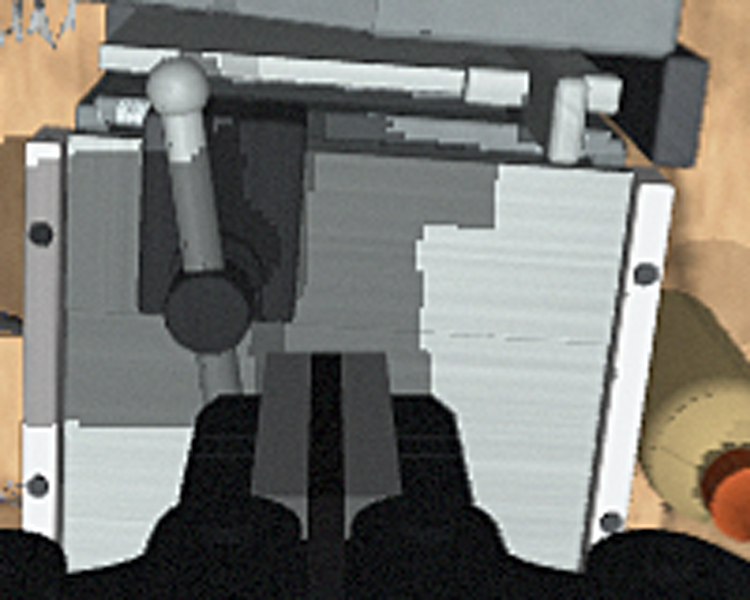

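```bash
python3 - <<'E'
from h import *
S=np.load('w1s.npy')
def z(u,v): return (230+u/3.75-.4,190+v/3.75-.4)
for n,uv,h in (('tab',z(569,119),.165),('hub',z(209,312),.178),('ball',z(177,88),.168),('postTop R',z(688,60),.145),('hole FL',z(40,233),.126),('hole BL',z(645,273),.126),('holeF2',z(38,486),.126),('holeB2',z(611,521),.126)):
    print(n,wcast([uv],S[:3],S[3:],h).round(4))
E
```

```text
tab [[0.6489 0.0323 0.165 ]]
hub [[ 0.5456 -0.021   0.178 ]]
ball [[0.5376 0.0424 0.168 ]]
postTop R [[0.6873 0.0457 0.145 ]]
hole FL [[ 0.4868 -0.013   0.126 ]]
hole BL [[ 0.683  -0.0276  0.126 ]]
holeF2 [[ 0.4803 -0.1033  0.126 ]]
holeB2 [[ 0.6767 -0.1176  0.126 ]]
```

```bash
python3 - <<'E'
from h import *
print(rel((.5932,.037,.168),-4.2))
E
```

```text
(array([-0.01252543,  0.01378401,  0.25167981]), array([-0.00138246,  0.00123061,  0.07160318]))
```

>>> arm_command --pt "-0.006 0.006 0.04 0 0 0.03 -1" --pt "-0.012 0.013 0.08 0 0 0.07 -1" --pt "-0.012 0.013 0.12 0 0 0.07 -1" --pt "-0.012 0.013 0.16 0 0 0.07 -1" --pt "-0.012 0.013 0.2 0 0 0.07 -1" --pt "-0.012 0.013 0.23 0 0 0.07 -1" --pt "-0.012 0.013 0.25 0 0 0.07 -1" --pt "-0.012 0.013 0.252 0 0 0.07 -1" --pt "-0.012 0.013 0.252 0 0 0.07 -1"

```text
t: 2.6
tool_pos: [0.5921, 0.0394, 0.1679]
eef_rot: [0.731, 0.682, -0.001, -0.001]
force: [0.1, 0.9, 0.2]
gripper_width: -0.0001
```

```bash
python3 - <<'E'
from h import *
st(); s=sense(); print(rel((.6321,.0341,.168),-4.2))
for n in ('side','wrist'):
  p,d=capture(n); cv2.imwrite(f'pics/{n}2.png',p[:,:,::-1] if n=='wrist' else cv2.resize(p[150:320,260:430,::-1],None,fx=3.5,fy=3.5))
E
```

```text
t 2.6 pos [0.5921 0.0394 0.1679] phi -4.0 tilt [-0.002 -0.    -1.   ] F [0.1 0.9 0.2] M [-0.04 -0.03 -0.03] w -0.0 q [-0.44  0.57  0.41  1.78 -0.29  0.85  0.03]
(array([-0.00248211,  0.04022827, -0.00021987]), array([-0.001983  ,  0.00052899,  0.00387431]))
```

View pics/wrist2.png

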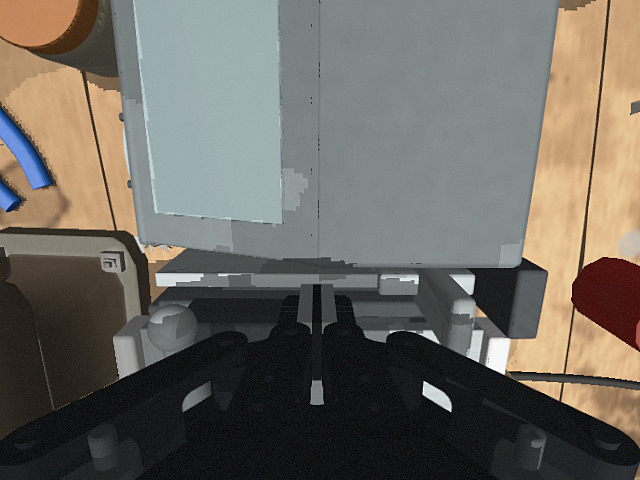

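View pics/side2.png

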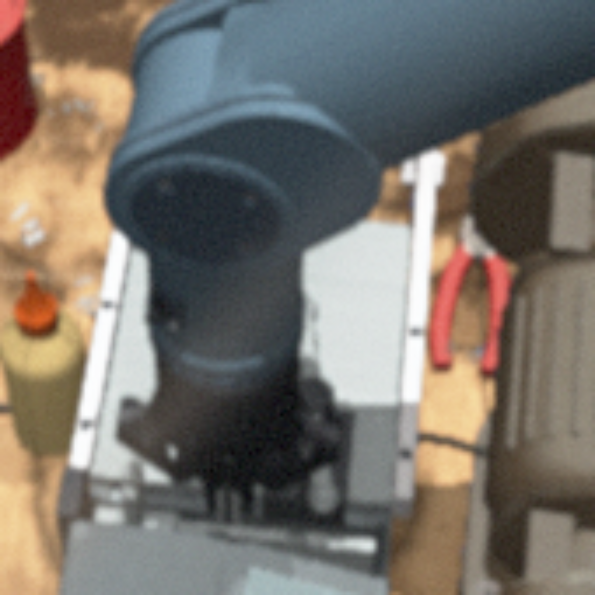

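The tab at (461,310) stands clear to the right of the closed fingers (316,290), and the ball is at (172,328). I'll press towards +x.

>>> arm_command --pt "-0.002 0.01 0 0 0 0 -1" --pt "-0.0025 0.02 0 0 0 0 -1" --pt "-0.0025 0.026 0 0 0 0 -1" --pt "-0.0025 0.03 0 0 0 0 -1" --pt "-0.0025 0.032 0 0 0 0 -1" --pt "-0.0025 0.034 0 0 0 0 -1" --pt "-0.0025 0.034 0 0 0 0 -1"

```text
t: 3.4
tool_pos: [0.627, 0.0336, 0.169]
eef_rot: [0.732, 0.682, 0.0, 0.0]
force: [-0.1, 0.3, -0.1]
gripper_width: -0.0003
```

>>> arm_command --pt "0 0.002 0 0 0 0 -1" --pt "0 0.004 0 0 0 0 -1" --pt "0 0.004 0 0 0 0 -1"

```text
t: 3.7
tool_pos: [0.6311, 0.0334, 0.1691]
eef_rot: [0.732, 0.682, 0.0, 0.0]
force: [1.0, 0.4, 0.4]
gripper_width: 0.0
```

>>> arm_command --pt "0 0.002 0 0 0 0 -1" --pt "0 0.004 0 0 0 0 -1" --pt "0 0.004 0 0 0 0 -1"

```text
t: 4.0
tool_pos: [0.6318, 0.0333, 0.1688]
eef_rot: [0.732, 0.682, -0.003, -0.003]
force: [-13.6, 2.1, 10.3]
gripper_width: 0.0002
```

```bash
python3 - <<'E'
from h import *
st()
p,d=capture('wrist'); cv2.imwrite(f'pics/w3.png',p[:,:,::-1])
E
```

```text
t 4.0 pos [0.6318 0.0333 0.1688] phi -4.0 tilt [-0.008  0.001 -1.   ] F [-13.6   2.1  10.3] M [ 0.14  2.44 -0.02] w 0.0 q [-0.4   0.64  0.4   1.67 -0.3   0.91  0.05]
```

View pics/w3.png

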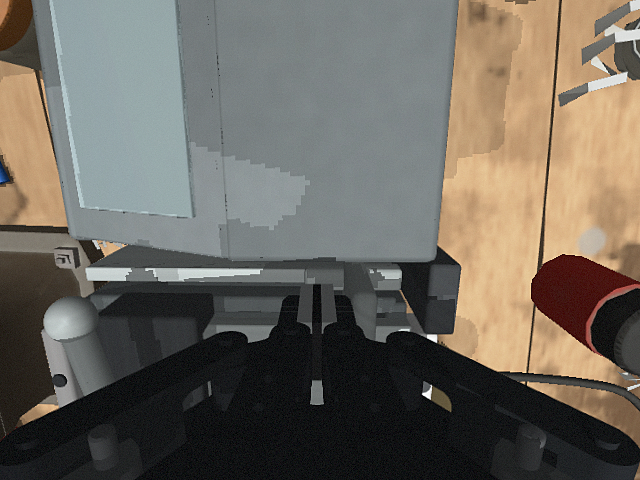

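The fingers bear on the tab at (360,300), with 13.6 N and no further travel. That is far above the 1.5 N friction. I'll press once more to confirm, then back off.

>>> arm_command --pt "0 0.005 0 0 0 0 -1" --pt "0 0.005 0 0 0 0 -1"

```text
t: 4.25
tool_pos: [0.632, 0.0333, 0.1684]
eef_rot: [0.732, 0.682, -0.006, -0.007]
force: [-17.6, 0.4, 13.7]
gripper_width: -0.0
```

>>> arm_command --pt "0 -0.01 0 0 0 0 -1" --pt "0 -0.025 0 0 0 0 -1" --pt "0 -0.035 0 0 0 0 -1" --pt "0 -0.035 -0.04 0 0 0 -1" --pt "0 -0.035 -0.08 0 0 0 -1" --pt "0 -0.035 -0.12 0 0 0 -1" --pt "0 -0.035 -0.12 0 0 0 -1"

```text
t: 4.95
tool_pos: [0.6027, 0.0352, 0.295]
eef_rot: [0.732, 0.682, -0.002, -0.004]
force: [1.2, 0.6, 0.3]
gripper_width: -0.0
```

```bash
python3 - <<'E'
from h import *
st(); print(rel((.544,-.0205,.28),-135))
s=sense(); np.save('w4s.npy',np.r_[s['tool_pos'],s['eef_rot']])
p,d=capture('wrist'); cv2.imwrite(f'pics/w4.png',p[:,:,::-1])
E
```

```text
t 4.95 pos [0.6027 0.0352 0.295 ] phi -4.1 tilt [-0.008  0.003 -1.   ] F [1.2 0.6 0.3] M [-0.02 -0.04  0.01] w -0.0 q [-0.47  0.45  0.46  1.64 -0.22  1.12 -0.01]
(array([-0.05980828, -0.05447031,  0.01532488]), array([-0.00767102,  0.00825493,  2.28526104]))
```

View pics/w4.png

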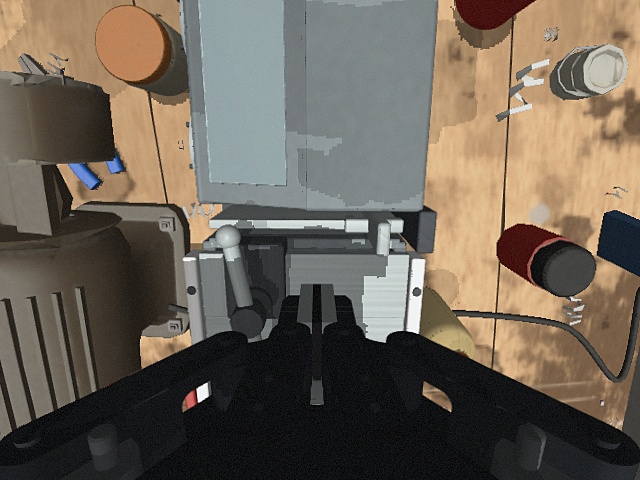

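```bash
python3 - <<'E'
from h import *
S=np.load('w4s.npy')
print(wcast([(247,317)],S[:3],S[3:],.178),wcast([(229,237)],S[:3],S[3:],.168),wcast([(384.5,236)],S[:3],S[3:],.165))
E
```

```text
[[ 0.54622285 -0.01671826  0.178     ]] [[0.53843837 0.0420239  0.168     ]] [[0.65019187 0.03430811 0.165     ]]
```

>>> arm_command --pt "-0.01 -0.01 0 0 0 0.15 -1" --pt "-0.03 -0.03 0 0 0 0.3 0.6" --pt "-0.05 -0.045 0 0 0 0.45 0.65" --pt "-0.06 -0.0545 0 0 0 0.6 0.65" --pt "-0.06 -0.0545 0 0 0 0.75 0.65" --pt "-0.06 -0.0545 0 0 0 0.9 0.65" --pt "-0.06 -0.0545 0 0 0 1.05 0.65" --pt "-0.06 -0.0545 0 0 0 1.2 0.65" --pt "-0.06 -0.0545 0 0 0 1.35 0.65" --pt "-0.06 -0.0545 0 0 0 1.5 0.65" --pt "-0.06 -0.0545 0 0 0 1.65 0.65" --pt "-0.06 -0.0545 0 0 0 1.8 0.65" --pt "-0.06 -0.0545 0 0 0 1.95 0.65" --pt "-0.06 -0.0545 0 0 0 2.1 0.65" --pt "-0.06 -0.0545 0 0 0 2.28 0.65" --pt "-0.06 -0.0545 0 0 0 2.28 0.65" --pt "-0.06 -0.0545 0 0 0 2.28 0.65"

```text
t: 6.7
tool_pos: [0.5421, -0.0205, 0.2918]
eef_rot: [0.925, -0.379, -0.007, 0.002]
force: [0.4, 0.7, -0.2]
gripper_width: 0.0708
```

```bash
python3 - <<'E'
from h import *
st(); print(rel((.544,-.0205,.168),-135))
s=sense(); np.save('w5s.npy',np.r_[s['tool_pos'],s['eef_rot']])
p,d=capture('wrist'); cv2.imwrite(f'pics/w5.png',p[:,:,::-1])
E
```

```text
t 6.7 pos [ 0.5421 -0.0205  0.2918] phi -134.5 tilt [-0.014  0.002 -1.   ] F [ 0.4  0.7 -0.2] M [ 0.01 -0.01  0.04] w 0.071 q [-0.79  0.48  1.02  1.81 -0.45  1.12 -1.96]
(array([ 0.00279955, -0.00230218,  0.12378959]), array([0.00829723, 0.0115343 , 0.00806323]))
```

View pics/w5.png

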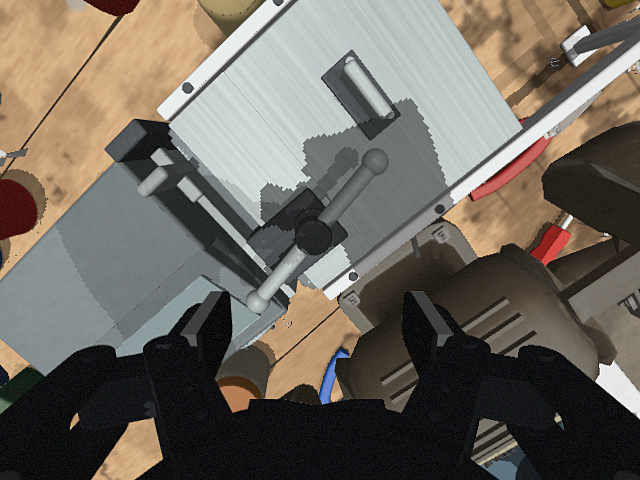

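The view shows the hub at (314,235), the balls at (258,300) and (376,160), the lid tab at (370,88) and the inner tab at (155,178).

```bash
python3 - <<'E'
from h import *
S=np.load('w5s.npy')
print(wcast([(314,235)],S[:3],S[3:],.178),wcast([(258,300),(376,160)],S[:3],S[3:],.168),wcast([(314,243)],S[:3],S[3:],.165))
E
```

```text
[[ 0.5460622  -0.02411469  0.178     ]] [[ 0.5378561   0.04250387  0.168     ]
 [ 0.55192621 -0.0881522   0.168     ]] [[ 0.53934816 -0.01752142  0.165     ]]
```

```bash
python3 - <<'E'
from h import *
print(rel((.5447,-.0215,.168),-134.5))
E
```

```text
(array([ 0.00386357, -0.00195543,  0.12400248]), array([ 7.78041716e-03,  1.14577654e-02, -2.99473535e-05]))
```

>>> arm_command --pt "0.004 -0.002 0.03 0.008 0.0115 0 0.65" --pt "0.004 -0.002 0.06 0.008 0.0115 0 0.65" --pt "0.004 -0.002 0.09 0.008 0.0115 0 0.65" --pt "0.004 -0.002 0.115 0.008 0.0115 0 0.65" --pt "0.004 -0.002 0.124 0.008 0.0115 0 0.65" --pt "0.004 -0.002 0.124 0.008 0.0115 0 0.65"

```text
t: 7.35
tool_pos: [0.5441, -0.0216, 0.1672]
eef_rot: [0.926, -0.378, -0.001, 0.0]
force: [0.1, 0.0, 0.9]
gripper_width: 0.0707
```

```bash
python3 - <<'E'
from h import *
st(); print(rel((.5447,-.0215,.168),-134.5))
p,d=capture('wrist'); cv2.imwrite(f'pics/w6.png',p[:,:,::-1])
E
```

```text
t 7.35 pos [ 0.5441 -0.0216  0.1672] phi -134.4 tilt [-0.002  0.    -1.   ] F [0.1 0.  0.9] M [-0.01  0.04 -0.02] w 0.071 q [-0.67  0.63  0.87  1.92 -0.62  0.88 -1.83]
(array([ 0.00030072, -0.00048515, -0.00075674]), array([0.00124065, 0.001371  , 0.00107216]))
```

View pics/w6.png

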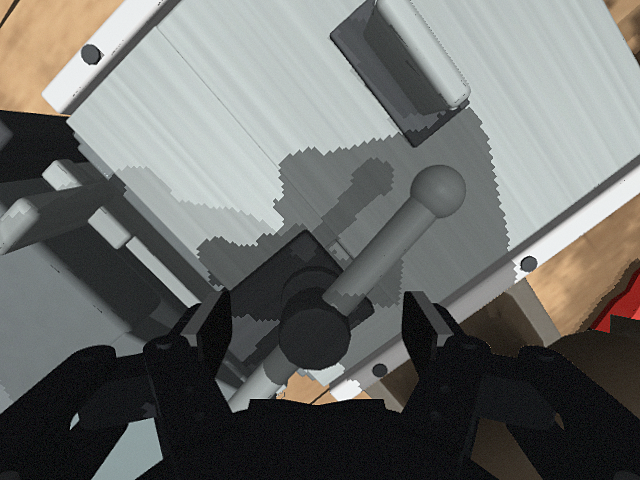

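The fingers straddle the hub at (315,330), with the bar ahead of them. I'll start the anticlockwise turn.

>>> arm_command --pt "0 0 0 0 0 -0.12 0.65" --pt "0 0 0 0 0 -0.24 0.65" --pt "0 0 0 0 0 -0.36 0.65" --pt "0 0 0 0 0 -0.48 0.65" --pt "0 0 0 0 0 -0.6 0.65" --pt "0 0 0 0 0 -0.72 0.65" --pt "0 0 0 0 0 -0.84 0.65" --pt "0 0 0 0 0 -0.96 0.65" --pt "0 0 0 0 0 -1.08 0.65" --pt "0 0 0 0 0 -1.2 0.65"

```text
t: 8.4
tool_pos: [0.5458, -0.022, 0.1701]
eef_rot: [0.977, 0.213, 0.001, 0.0]
force: [-0.1, 1.3, 0.2]
gripper_width: 0.0705
```

```bash
python3 - <<'E'
from h import *
st(); print(rel((.5447,-.0215,.168)))
p,d=capture('wrist'); cv2.imwrite(f'pics/w7.png',p[:,:,::-1])
E
```

```text
t 8.4 pos [ 0.5458 -0.022   0.1701] phi -65.4 tilt [ 0.003  0.    -1.   ] F [-0.1  1.3  0.2] M [ 0.1   0.17 -0.1 ] w 0.071 q [-0.47  0.52  0.56  1.91 -0.38  0.81 -0.84]
(array([-0.00080955, -0.00095367,  0.00205644]), None)
```

View pics/w7.png

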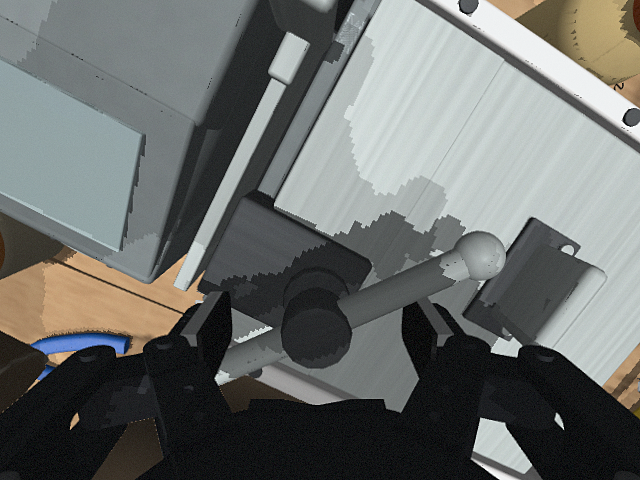

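The bar now sits against both fingers and Mz is about -0.1 N m, so it is turning. I'll continue.

>>> arm_command --pt "-0.001 -0.001 0.002 0 0 -0.13 0.65" --pt "-0.001 -0.001 0.002 0 0 -0.26 0.65" --pt "-0.001 -0.001 0.002 0 0 -0.39 0.65" --pt "-0.001 -0.001 0.002 0 0 -0.52 0.65" --pt "-0.001 -0.001 0.002 0 0 -0.65 0.65" --pt "-0.001 -0.001 0.002 0 0 -0.78 0.65" --pt "-0.001 -0.001 0.002 0 0 -0.91 0.65" --pt "-0.001 -0.001 0.002 0 0 -1.04 0.65" --pt "-0.001 -0.001 0.002 0 0 -1.17 0.65" --pt "-0.001 -0.001 0.002 0 0 -1.3 0.65" --pt "-0.001 -0.001 0.002 0 0 -1.43 0.65" --pt "-0.001 -0.001 0.002 0 0 -1.56 0.65"

```text
t: 9.65
tool_pos: [0.5458, -0.0219, 0.1698]
eef_rot: [0.541, 0.841, 0.002, 0.002]
force: [-0.1, 1.8, 1.1]
gripper_width: 0.0706
```

```bash
python3 - <<'E'
from h import *
st(); print(rel((.5447,-.0215,.168)))
p,d=capture('wrist'); cv2.imwrite(f'pics/w8.png',p[:,:,::-1])
E
```

```text
t 9.65 pos [ 0.5458 -0.0219  0.1698] phi 24.4 tilt [ 0.006  0.    -1.   ] F [-0.1  1.8  1.1] M [ 0.29  0.07 -0.18] w 0.071 q [-0.17  0.47  0.16  1.9  -0.11  0.78  0.48]
(array([ 0.00080359, -0.00084233,  0.00177674]), None)
```

View pics/w8.png

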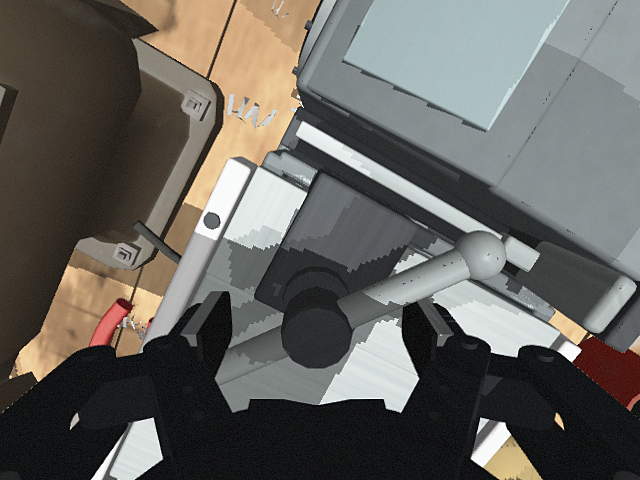

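>>> arm_command --pt "0.001 -0.001 0.001 0 0 -0.13 0.65" --pt "0.001 -0.001 0.001 0 0 -0.26 0.65" --pt "0.001 -0.001 0.001 0 0 -0.39 0.65" --pt "0.001 -0.001 0.001 0 0 -0.52 0.65" --pt "0.001 -0.001 0.001 0 0 -0.65 0.65" --pt "0.001 -0.001 0.001 0 0 -0.78 0.65" --pt "0.001 -0.001 0.001 0 0 -0.91 0.65" --pt "0.001 -0.001 0.001 0 0 -1.04 0.65" --pt "0.001 -0.001 0.001 0 0 -1.17 0.65" --pt "0.001 -0.001 0.001 0 0 -1.3 0.65" --pt "0.001 -0.001 0.001 0 0 -1.43 0.65" --pt "0.001 -0.001 0.001 0 0 -1.56 0.65"

```text
t: 10.9
tool_pos: [0.5456, -0.022, 0.1699]
eef_rot: [-0.21, 0.978, -0.001, 0.004]
force: [1.4, 1.4, 1.2]
gripper_width: 0.0707
```

```bash
python3 - <<'E'
from h import *
st(); print(rel((.5447,-.0215,.168)))
p,d=capture('wrist'); cv2.imwrite(f'pics/w9.png',p[:,:,::-1])
E
```

```text
t 10.9 pos [ 0.5456 -0.022   0.1699] phi 114.2 tilt [ 0.008 -0.001 -1.   ] F [1.4 1.4 1.2] M [ 0.26 -0.13 -0.13] w 0.071 q [ 0.13  0.48 -0.22  1.88  0.14  0.79  1.83]
(array([0.00064116, 0.0008031 , 0.00187464]), None)
```

View pics/w9.png

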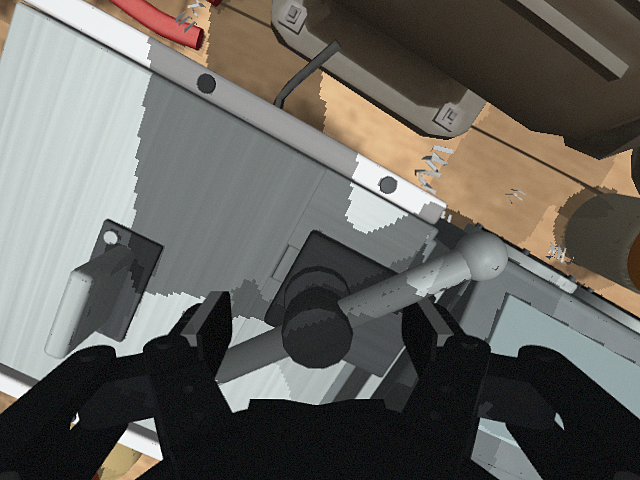

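>>> arm_command --pt "0 0 0 0 0 0.1 0.65" --pt "0 0 -0.03 0 0 0.12 0.65" --pt "0 0 -0.06 0 0 0.12 0.65" --pt "0 0 -0.06 0 0 0.25 0.65" --pt "0 0 -0.06 0 0 0.39 0.65" --pt "0 0 -0.06 0 0 0.53 0.65" --pt "0 0 -0.06 0 0 0.67 0.65" --pt "0 0 -0.06 0 0 0.81 0.65" --pt "0 0 -0.06 0 0 0.95 0.65" --pt "0 0 -0.06 0 0 1.09 0.65" --pt "0 0 -0.06 0 0 1.23 0.65" --pt "0 0 -0.06 0 0 1.37 0.65" --pt "0 0 -0.06 0 0 1.51 0.65" --pt "0 0 -0.06 0 0 1.65 0.65" --pt "0 0 -0.06 0 0 1.79 0.65"

```text
t: 12.45
tool_pos: [0.5454, -0.0225, 0.2306]
eef_rot: [0.634, 0.773, 0.003, 0.004]
force: [-0.2, 0.1, 0.4]
gripper_width: 0.0703
```

```bash
python3 - <<'E'
from h import *
st(); print(rel((.5447,-.0215,.23),-75))
p,d=capture('scene'); cv2.imwrite(f'pics/s10.png',cv2.resize(p[150:350,200:460,::-1],None,fx=3,fy=3))
s=sense(); np.save('w10s.npy',np.r_[s['tool_pos'],s['eef_rot']])
p,d=capture('wrist'); cv2.imwrite(f'pics/w10.png',p[:,:,::-1])
E
```

```text
t 12.45 pos [ 0.5454 -0.0225  0.2306] phi 11.3 tilt [ 0.009 -0.001 -1.   ] F [-0.2  0.1  0.4] M [-0.02  0.05 -0.04] w 0.07 q [-0.16  0.38  0.15  1.85 -0.07  0.9   0.22]
(array([ 0.00110902, -0.00050183,  0.00063227]), array([ 0.00957325, -0.00435364,  1.50603407]))
```

View pics/w10.png

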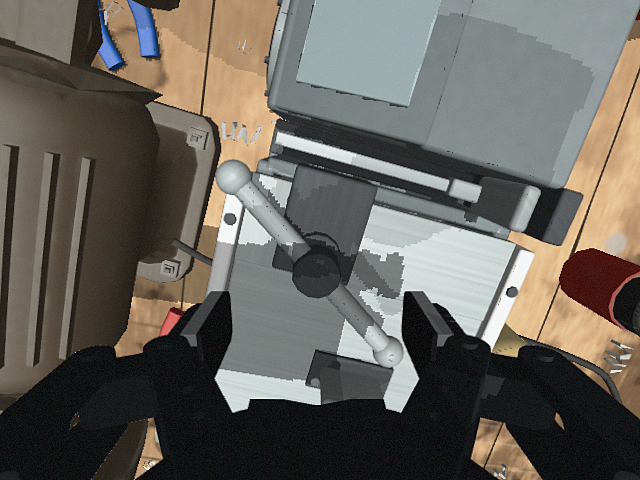

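```bash
python3 - <<'E'
from h import *
S=np.load('w10s.npy')
b=wcast([(235,177),(388,351)],S[:3],S[3:],.168);print(b, (b[0]+b[1])/2, np.degrees(np.arctan2(*(b[0]-b[1])[[1,0]])),np.linalg.norm(b[0]-b[1]))
print(wcast([(521,210)],S[:3],S[3:],.165))
E
```

```text
[[ 0.49530117  0.01914614  0.168     ]
 [ 0.59601332 -0.06385031  0.168     ]] [ 0.54565724 -0.02235208  0.168     ] 140.50821080049843 0.130504206677939
[[0.64697943 0.03052223 0.165     ]]
```

>>> arm_command --pt "0 0 0 0.009 -0.004 0.14 0.65" --pt "0 0 0 0.009 -0.004 0.28 0.65" --pt "0 0 0 0.009 -0.004 0.42 0.65" --pt "0 0 0 0.009 -0.004 0.56 0.65" --pt "0 0 0 0.009 -0.004 0.7 0.65" --pt "0 0 0 0.009 -0.004 0.84 0.65" --pt "0 0 0 0.009 -0.004 0.98 0.65" --pt "0 0 0 0.009 -0.004 1.12 0.65" --pt "0 0 0 0.009 -0.004 1.26 0.65" --pt "0 0 0 0.009 -0.004 1.4 0.65" --pt "0 0 0 0.009 -0.004 1.54 0.65" --pt "0 0 0 0.009 -0.004 1.62 0.65" --pt "0 0 0 0.009 -0.004 1.62 0.65" --pt "0 0 0 0.009 -0.004 1.62 0.65"

```text
t: 13.95
tool_pos: [0.5455, -0.0224, 0.2308]
eef_rot: [0.997, 0.078, 0.001, -0.0]
force: [-0.3, 0.7, 0.4]
gripper_width: 0.0705
```

```bash
python3 - <<'E'
from h import *
st(); print(rel((.5455,-.0222,.168),-80))
p,d=capture('wrist'); cv2.imwrite(f'pics/w11.png',p[:,:,::-1])
E
```

```text
t 13.95 pos [ 0.5455 -0.0224  0.2308] phi -81.0 tilt [ 0.001  0.    -1.   ] F [-0.3  0.7  0.4] M [-0.   -0.04 -0.03] w 0.07 q [-0.44  0.42  0.51  1.86 -0.25  0.92 -1.22]
(array([-7.75333609e-05, -1.74843751e-04,  6.28328535e-02]), array([ 7.06617058e-05, -1.16645631e-03, -1.80283412e-02]))
```

View pics/w11.png

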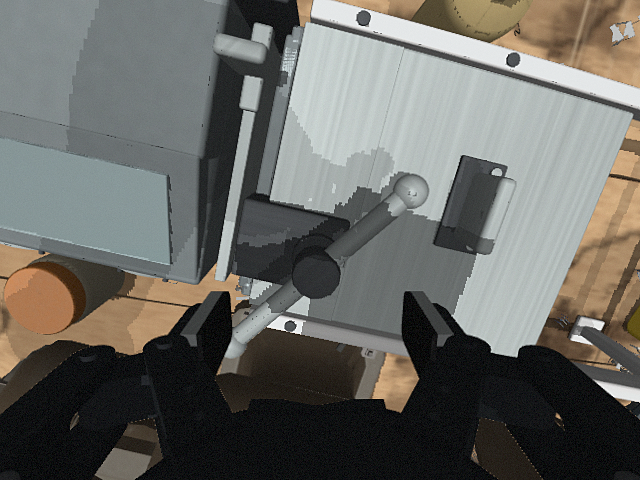

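The fingers are clear of the bar, whose balls are at (411,190) and (233,350). I'll lower and turn.

>>> arm_command --pt "0 0 0.03 0 0 0 0.65" --pt "0 0 0.056 0 0 0 0.65" --pt "0 0 0.063 0 0 0 0.65" --pt "0 0 0.063 0 0 0 0.65" --pt "0 0 0.063 0 0 -0.13 0.65" --pt "0 0 0.063 0 0 -0.26 0.65" --pt "0 0 0.063 0 0 -0.39 0.65" --pt "0 0 0.063 0 0 -0.52 0.65" --pt "0 0 0.063 0 0 -0.65 0.65" --pt "0 0 0.063 0 0 -0.78 0.65" --pt "0 0 0.063 0 0 -0.91 0.65" --pt "0 0 0.063 0 0 -1.04 0.65" --pt "0 0 0.063 0 0 -1.17 0.65" --pt "0 0 0.063 0 0 -1.3 0.65" --pt "0 0 0.063 0 0 -1.43 0.65" --pt "0 0 0.063 0 0 -1.56 0.65" --pt "0 0 0.063 0 0 -1.69 0.65" --pt "0 0 0.063 0 0 -1.82 0.65"

```text
t: 15.8
tool_pos: [0.5465, -0.0214, 0.1694]
eef_rot: [0.548, 0.837, 0.001, 0.001]
force: [-0.4, 3.5, -1.1]
gripper_width: 0.0705
```

```bash
python3 - <<'E'
from h import *
st(); print(rel((.5455,-.0222,.168),-80))
p,d=capture('wrist'); cv2.imwrite(f'pics/w12.png',p[:,:,::-1])
E
```

```text
t 15.8 pos [ 0.5465 -0.0214  0.1694] phi 23.6 tilt [ 0.003  0.001 -1.   ] F [-0.4  3.5 -1.1] M [ 0.76  0.12 -0.13] w 0.071 q [-0.05  0.47  0.01  1.89 -0.01  0.78  0.38]
(array([-0.00032245, -0.00119815,  0.00136886]), array([ 0.00268089, -0.00292671,  1.80759454]))
```

View pics/w12.png

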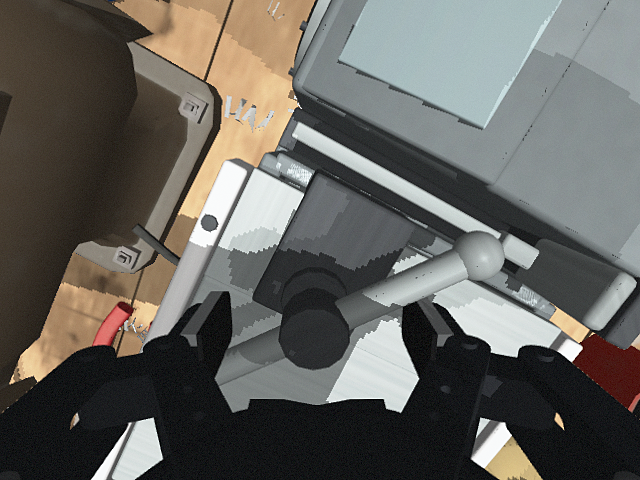

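>>> arm_command --pt "0 -0.001 0.001 0 0 -0.12 0.65" --pt "0 -0.001 0.001 0 0 -0.24 0.65" --pt "0 -0.001 0.001 0 0 -0.36 0.65" --pt "0 -0.001 0.001 0 0 -0.48 0.65" --pt "0 -0.001 0.001 0 0 -0.58 0.65" --pt "0 -0.001 0.001 0 0 -0.65 0.65" --pt "0 -0.001 0.001 0 0 -0.68 0.65"

```text
t: 16.55
tool_pos: [0.5458, -0.0222, 0.1693]
eef_rot: [0.235, 0.972, 0.001, 0.002]
force: [-2.5, 2.7, -0.0]
gripper_width: 0.0709
```

```bash
python3 - <<'E'
from h import *
st()
E
```

```text
t 16.55 pos [ 0.5458 -0.0222  0.1693] phi 62.8 tilt [ 0.004  0.001 -1.   ] F [-2.5  2.7 -0. ] M [ 0.38  0.23 -0.04] w 0.071 q [ 0.08  0.47 -0.15  1.88  0.1   0.79  0.97]
```

Next, small steps towards the stop, watching the moment.

>>> arm_command --pt "0 0 0 0 0 -0.03 0.65" --pt "0 0 0 0 0 -0.06 0.65" --pt "0 0 0 0 0 -0.09 0.65" --pt "0 0 0 0 0 -0.09 0.65"

```text
t: 16.95
tool_pos: [0.5458, -0.0224, 0.1696]
eef_rot: [0.192, 0.981, 0.001, 0.002]
force: [-2.7, 1.8, 3.0]
gripper_width: 0.0703
```

```bash
python3 - <<'E'
from h import *
st()
E
```

```text
t 16.95 pos [ 0.5458 -0.0224  0.1696] phi 67.9 tilt [ 0.004  0.001 -1.   ] F [-2.7  1.8  3. ] M [ 0.35  0.56 -0.9 ] w 0.07 q [ 0.1   0.48 -0.18  1.88  0.11  0.79  1.05]
```

>>> arm_command --pt "0 0 0 0 0 -0.03 0.65" --pt "0 0 0 0 0 -0.04 0.65"

```text
t: 17.15
tool_pos: [0.5458, -0.0225, 0.1697]
eef_rot: [0.175, 0.985, 0.002, 0.002]
force: [-2.0, 4.0, 3.4]
gripper_width: 0.0707
```

```bash
python3 - <<'E'
from h import *
st()
E
```

```text
t 17.15 pos [ 0.5458 -0.0225  0.1697] phi 69.8 tilt [ 0.004  0.003 -1.   ] F [-2.   4.   3.4] M [ 0.73  0.64 -4.12] w 0.071 q [ 0.1   0.48 -0.18  1.88  0.11  0.79  1.08]
```

>>> arm_command --pt "0 0 0 0 0 0.08 0.65" --pt "0 0 0 0 0 0.15 0.65" --pt "0 0 -0.03 0 0 0.18 0.65" --pt "0 0 -0.07 0 0 0.18 0.65" --pt "0 0 -0.12 0 0 0.05 0.65" --pt "0 0 -0.14 0 0 -0.1 -1" --pt "0 0 -0.14 0 0 -0.2 -1" --pt "0 0 -0.14 0 0 -0.26 -1" --pt "0 0 -0.14 0 0 -0.26 -1"

```text
t: 18.05
tool_pos: [0.5458, -0.0235, 0.31]
eef_rot: [0.044, 0.999, 0.001, 0.003]
force: [-0.6, -0.7, 0.6]
gripper_width: 0.0124
```

```bash
python3 - <<'E'
from h import *
st(); 
s=sense(); np.save('w13s.npy',np.r_[s['tool_pos'],s['eef_rot']])
p,d=capture('wrist'); cv2.imwrite(f'pics/w13.png',p[:,:,::-1])
E
```

```text
t 18.05 pos [ 0.5458 -0.0235  0.31  ] phi 84.9 tilt [ 0.005  0.001 -1.   ] F [-0.6 -0.7  0.6] M [-0.03  0.   -0.03] w 0.012 q [ 0.15  0.31 -0.23  1.75  0.08  1.09  1.37]
```

View pics/w13.png

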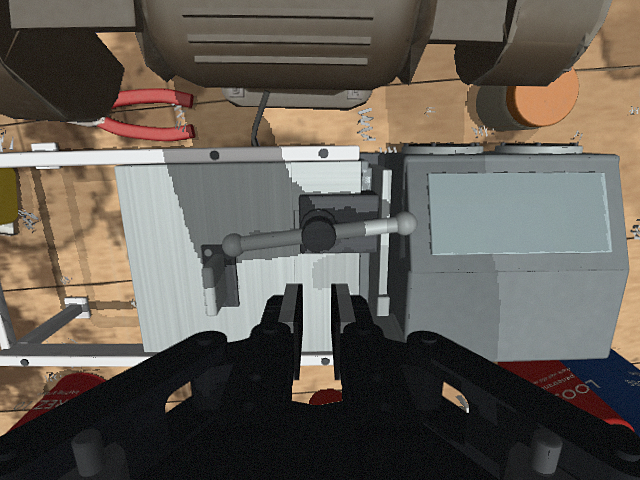

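```bash
python3 - <<'E'
from h import *
S=np.load('w13s.npy')
b=wcast([(404,223),(232,245)],S[:3],S[3:],.168);print(b,(b[0]+b[1])/2, np.degrees(np.arctan2(*(b[0]-b[1])[[1,0]])))
print(wcast([(211,268),(211,312)],S[:3],S[3:],.161))
# box frame
y=np.radians(-4.2);R=np.array([[np.cos(y),-np.sin(y)],[np.sin(y),np.cos(y)]])
o=np.array([.5455,-.0222])-R@[-.04,.065]
print('o',o, o+R@[.01,-.025],'start',o+R@[.01,.007],'end',o+R@[.01,-.1555])
print(rel((*(o+R@[.01,.007]),.157),85.8))
print(R.T@(np.array([-.155,0])) )
E
```

```text
[[ 0.54249354  0.04288763  0.168     ]
 [ 0.54809093 -0.08848653  0.168     ]] [ 0.54529223 -0.02279945  0.168     ] 92.43969353913099
[[ 0.56742473 -0.11007134  0.161     ]
 [ 0.60571761 -0.11664171  0.161     ]]
o [ 0.5806321  -0.08995497] [ 0.58877429 -0.11562021] start [ 0.59111791 -0.08370615] end [ 0.5792167  -0.24576975]
(array([-0.05010827, -0.05629554,  0.15288759]), array([ 0.00189656,  0.00454799, -0.0174375 ]))
[-0.15458374 -0.01135192]
```

>>> arm_command --pt "-0.025 -0.028 0 0 0 0 -1" --pt "-0.05 -0.056 0.01 0 0.004 -0.017 -1" --pt "-0.05 -0.056 0.05 0 0.004 -0.017 -1" --pt "-0.05 -0.056 0.09 0 0.004 -0.017 -1" --pt "-0.05 -0.056 0.125 0 0.004 -0.017 -1" --pt "-0.05 -0.056 0.148 0 0.004 -0.017 -1" --pt "-0.05 -0.056 0.153 0 0.004 -0.017 -1" --pt "-0.05 -0.056 0.153 0 0.004 -0.017 -1"

```text
t: 18.9
tool_pos: [0.5909, -0.0834, 0.1565]
eef_rot: [0.037, 0.999, 0.001, -0.0]
force: [0.1, 0.1, 0.4]
gripper_width: 0.0002
```

```bash
python3 - <<'E'
from h import *
st(); print(rel((.5792,-.2458,.157),85.8))
p,d=capture('wrist'); cv2.imwrite(f'pics/w14.png',p[:,:,::-1])
E
```

```text
t 18.9 pos [ 0.5909 -0.0834  0.1565] phi 85.8 tilt [-0.     0.002 -1.   ] F [0.1 0.1 0.4] M [-0.05  0.01 -0.04] w 0.0 q [ 0.2   0.57 -0.18  1.75  0.13  0.83  1.45]
(array([-0.0001999 , -0.16278781, -0.00077655]), array([ 1.49010813e-03, -4.30429201e-04, -3.36675883e-05]))
```

View pics/w14.png

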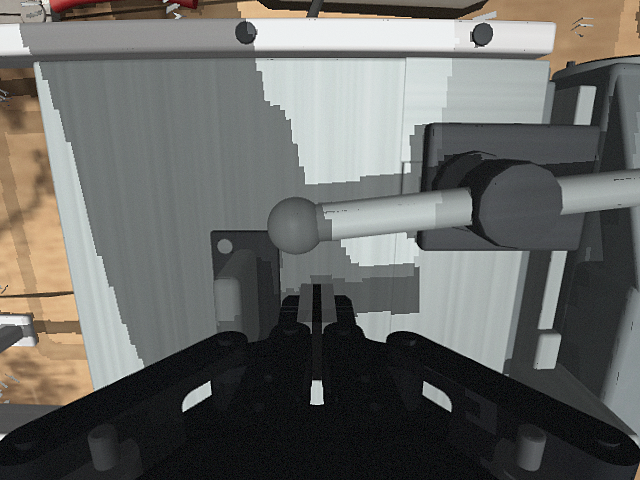

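The closed fingers (316,295) stand to the left of the lid tab, which shows at (235,290). I'll push the lid.

>>> arm_command --pt "0 -0.006 0 0 0 0 -1" --pt "0 -0.012 0 0 0 0 -1" --pt "0 -0.02 0 0 0 0 -1" --pt "0 -0.03 0 0 0 0 -1" --pt "0 -0.04 0 0 0 0 -1" --pt "0 -0.05 0 0 0 0 -1" --pt "0 -0.06 0 0 0 0 -1" --pt "0 -0.07 0 0 0 0 -1" --pt "0 -0.08 0 0 0 0 -1" --pt "0 -0.08 0 0 0 0 -1"

```text
t: 19.95
tool_pos: [0.5849, -0.1662, 0.1571]
eef_rot: [0.038, 0.999, -0.0, 0.0]
force: [-0.6, 0.1, -0.3]
gripper_width: -0.0001
```

```bash
python3 - <<'E'
from h import *
st(); print(rel((.5792,-.2458,.157),85.8))
E
```

```text
t 19.95 pos [ 0.5849 -0.1662  0.1571] phi 85.6 tilt [ 0. -0. -1.] F [-0.6  0.1 -0.3] M [-0.01  0.07  0.03] w -0.0 q [ 0.33  0.59 -0.17  1.72  0.13  0.84  1.59]
(array([-0.00040021, -0.07977161,  0.00017519]), array([-0.00031474,  0.0004375 , -0.00314103]))
```

>>> arm_command --pt "0 -0.01 0 0 0 0 -1" --pt "0 -0.02 0 0 0 0 -1" --pt "0 -0.03 0 0 0 0 -1" --pt "0 -0.04 0 0 0 0 -1" --pt "0 -0.05 0 0 0 0 -1" --pt "0 -0.06 0 0 0 0 -1" --pt "0 -0.067 0 0 0 0 -1" --pt "0 -0.072 0 0 0 0 -1" --pt "0 -0.075 0 0 0 0 -1"

```text
t: 20.85
tool_pos: [0.5789, -0.2416, 0.1571]
eef_rot: [0.038, 0.999, -0.0, 0.0]
force: [1.2, 1.9, -0.7]
gripper_width: 0.0005
```

```bash
python3 - <<'E'
from h import *
st(); print(rel((.5792,-.2458,.157),85.8))
p,d=capture('wrist'); cv2.imwrite(f'pics/w15.png',p[:,:,::-1])
E
```

```text
t 20.85 pos [ 0.5789 -0.2416  0.1571] phi 85.6 tilt [-0. -0. -1.] F [ 1.2  1.9 -0.7] M [ 0.42 -0.13  0.01] w 0.0 q [ 0.44  0.61 -0.16  1.67  0.12  0.87  1.72]
(array([-0.00063814, -0.00412629,  0.00013302]), array([-4.60559618e-04,  2.31363209e-05, -3.63501337e-03]))
```

View pics/w15.png

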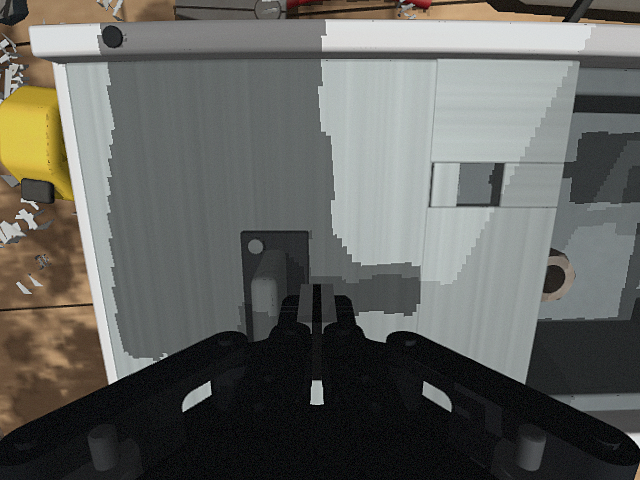

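The lid has slid with the tab, now at (264,300). A few more small steps should reach the stop.

>>> arm_command --pt "0 -0.002 0 0 0 0 -1" --pt "0 -0.004 0 0 0 0 -1" --pt "0 -0.006 0 0 0 0 -1" --pt "0 -0.006 0 0 0 0 -1"

```text
t: 21.3
tool_pos: [0.5785, -0.2463, 0.1571]
eef_rot: [0.038, 0.999, 0.001, -0.0]
force: [0.1, 4.3, 0.9]
gripper_width: 0.0003
```

>>> arm_command --pt "0 -0.002 0 0 0 0 -1" --pt "0 -0.004 0 0 0 0 -1" --pt "0 -0.005 0 0 0 0 -1" --pt "0 -0.005 0 0 0 0 -1"

```text
t: 21.7
tool_pos: [0.5784, -0.2464, 0.1571]
eef_rot: [0.036, 0.999, 0.004, -0.001]
force: [-1.3, 11.9, 4.0]
gripper_width: -0.0004
```

The fingers move no further and the force climbs to 12 N, so the lid is at its stop, within 1 mm of the predicted position. I'll back off, lift clear and check.

>>> arm_command --pt "0 0.01 0 0 0 0 -1" --pt "0 0.02 0 0 0 0 -1" --pt "0 0.02 -0.04 0 0 0 -1" --pt "0 0.02 -0.09 0 0 0 -1" --pt "0 0.05 -0.14 0 0 0 -1" --pt "0 0.09 -0.19 0 0 0 -1" --pt "0 0.13 -0.23 0 0 0 -1" --pt "0 0.17 -0.26 0 0 0 -1" --pt "0 0.17 -0.26 0 0 0 -1" --pt "0 0.17 -0.26 0 0 0 -1"

```text
t: 22.7
tool_pos: [0.5927, -0.0742, 0.4219]
eef_rot: [0.033, 0.999, 0.004, 0.002]
force: [-0.1, 0.8, -0.4]
gripper_width: -0.0005
```

```bash
python3 - <<'E'
from h import *
st()
s=sense(); np.save('w16s.npy',np.r_[s['tool_pos'],s['eef_rot']])
p,d=capture('wrist'); cv2.imwrite(f'pics/w16.png',p[:,:,::-1])
p,d=capture('scene'); cv2.imwrite(f'pics/s16.png',p[:,:,::-1])
p,d=capture('side'); cv2.imwrite(f'pics/d16.png',p[:,:,::-1])
E
```

```text
t 22.7 pos [ 0.5927 -0.0742  0.4219] phi 86.2 tilt [ 0.005  0.008 -1.   ] F [-0.1  0.8 -0.4] M [-0.04  0.01  0.06] w -0.0 q [ 0.23  0.33 -0.24  1.45  0.07  1.37  1.49]
```

View pics/w16.png

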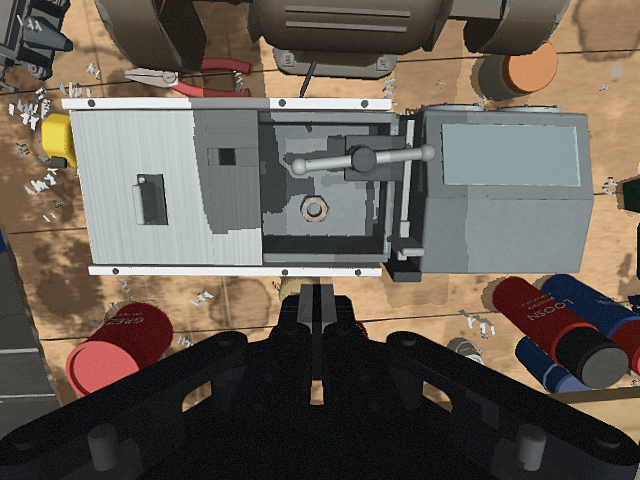

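View pics/s16.png

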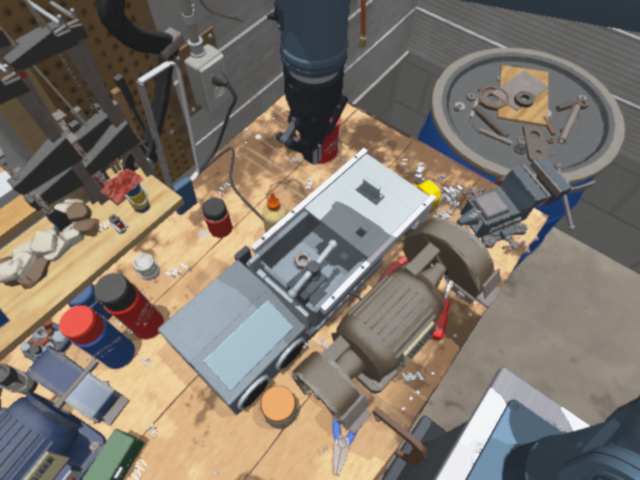

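View pics/d16.png

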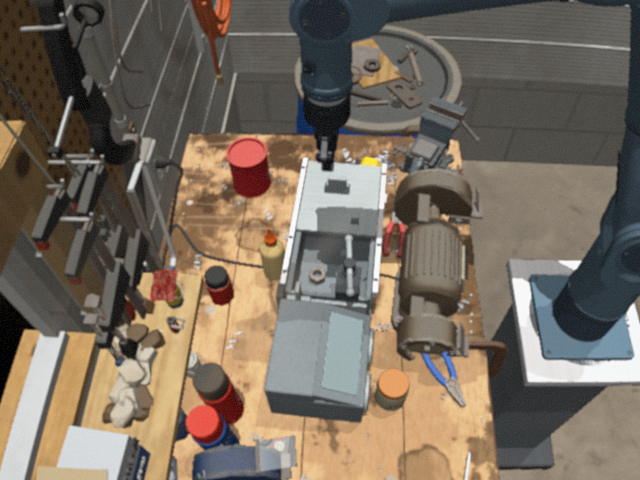

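The lid is open, with its tab at (140,200). The T-bar is near its stop, and the inner tab is at about (410,253) beside the post. The jar, glue, tape and pliers look unmoved. I'll check the numbers.

```bash
python3 - <<'E'
from h import *
S=np.load('w16s.npy')
a=cv2.imread('pics/w16.png'); cv2.imwrite('pics/w16z.png',cv2.resize(a[130:290,340:460],None,fx=4,fy=4,interpolation=cv2.INTER_CUBIC))
y=np.radians(-4.2);R=np.array([[np.cos(y),-np.sin(y)],[np.sin(y),np.cos(y)]]);o=np.array([.5806,-.0900])
for n,uv,h in (('hub',(363,158),.178),('lidtab',(138,205),.161),('b1',(429,152),.168),('b2',(299,167),.168)):
    w=wcast([uv],S[:3],S[3:],h)[0]; print(n,w.round(4),'box',(R.T@(w[:2]-o)).round(4))
for n,f in (('scene','s'),('side','d')):
    A=cv2.imread(f'pics/{n}0.png');B=cv2.imread(f'pics/{f}16.png')
    if n=='scene': boxes={'jar':(255,380,300,430),'glue':(262,190,285,225),'pliers':(330,415,360,478)}
    else: boxes={'jar':(372,365,415,410),'glue':(258,228,285,282),'pliers':(384,215,408,258)}
    for k,(x0,y0,x1,y1) in boxes.items(): print(n,k,cv2.phaseCorrelate(A[y0:y1,x0:x1].mean(2),B[y0:y1,x0:x1].mean(2)))
E
```

```text
hub [ 0.5433 -0.0228  0.178 ] box [-0.0421  0.0643]
lidtab [ 0.5767 -0.2644  0.161 ] box [ 0.0089 -0.1742]
b1 [0.5421 0.0463 0.168 ] box [-0.0484  0.1331]
b2 [ 0.5485 -0.0874  0.168 ] box [-0.0323  0.0002]
scene jar ((0.4910094909920275, 0.04598208389755598), 1.007509912291584)
scene glue ((-0.05308223436776416, -0.05672841952584662), 0.9977660017523421)
scene pliers ((0.01370730663127162, 0.11467298925659009), 0.9419427647100995)
side jar ((0.45174006877841677, 0.4317580855717722), 0.914202704146139)
side glue ((0.5233759052659863, 0.017054735953699662), 1.0222558785460372)
side pliers ((-0.026630793701672317, 0.12457813861285771), 0.8346661691714481)
```

View pics/w16z.png

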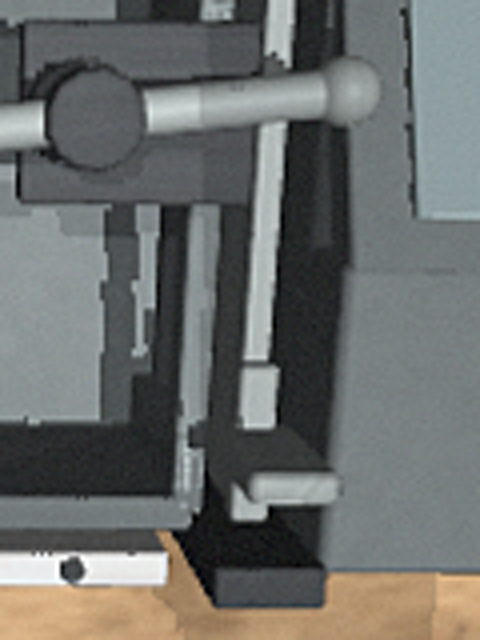

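```bash
python3 - <<'E'
from h import *
S=np.load('w16s.npy')
y=np.radians(-4.2);R=np.array([[np.cos(y),-np.sin(y)],[np.sin(y),np.cos(y)]]);o=np.array([.5806,-.0900])
w=wcast([(413.3,251.6)],S[:3],S[3:],.165)[0]; print(w,R.T@(w[:2]-o))
st(); print(job_done())
E
```

```text
[0.64865748 0.0313073  0.165     ] [0.05899038 0.12596594]
t 22.85 pos [ 0.5906 -0.0802  0.4173] phi 85.7 tilt [-0.003  0.006 -1.   ] F [0.  0.2 0.8] M [-0.03  0.03 -0.01] w -0.0 q [ 0.24  0.34 -0.24  1.45  0.07  1.37  1.49]
the job is handed in; nothing more can be done
None
```

The pass box is open, and I handed the job in at t = 22.85 s with the arm lifted clear of everything.

- **Inner door:** I pressed its tab towards the post with the closed fingers. It stood firm: the force rose from 13.6 to 17.6 N and it moved only about 0.2 mm. At the end it measured x = 59 mm (60 mm is shut), within measuring error.
- **T-handle:** I turned it anticlockwise in two strokes, re-engaging the two ends once. It came to its stop, where the moment rose from about 0.1 to 4 N m. The last clear view put it at about 6.40 rad.
- **Lid:** I pushed it right until it stopped, with force rising to 12 N and no further travel. Its tab measured y = -174 mm against the -175 mm expected when fully open.
- **Things around the box:** The jar, glue and pliers matched the first pictures to about half a pixel, which I take as noise. The half-pixel jar shift (about 1 mm) showed in both views, though the arm never came near it. I checked the tape only by eye, and it looked unmoved.

No check failed, but the cameras disagreed by 2 to 4 mm on single points.

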